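# Index the sample carousel to the reader

## Task

One of the two tubes next to the tube at the reader is longer than all the others: turn the carousel's drum by one hole, the short way, so that this tall tube stands at the reader. With closed fingers press in the spring plunger between the two posts on the drum to unlock it, turn the drum by pushing on a post, and let the plunger spring fully back up in the next hole, so that the drum is locked there. Only press and push: grip and lift nothing, leave the tubes seated, and do not disturb the jar, the blue-and-white label block or the marker on the worktop.

Things in the scene. Friction and masses are not known exactly. Their poses are not given: they have to be found in the camera images.
- drum_axis (a point): point on the drum's vertical axis, at its flat top, 100 mm above the worktop. The carousel is a white drum of 224 mm diameter with an aluminium top on a grey base fixed to the worktop; it has six tube sockets 60 degrees apart on a circle of 95 mm radius, some empty.
- drum (a joint): turn of the drum in rad, 0 at the start, positive anticlockwise seen from above. It is locked at 0 and every 60 degrees (1.047 rad) from it, with play of about 0.025 rad, a little more under a push. Unlocked, it turns with slight friction (about 0.06 to 0.1 N m) and stays where it is left.
- plunger_top (a point): centre of the flat top of the spring plunger's head, a black disc of 44 mm diameter carried round by the drum, 60 mm from its axis, at the start on the side opposite the reader. At rest it is 122 mm above the worktop, 22 mm above the drum's top.
- post_a (a point): centre of the top (141 mm above the worktop) of one of two upright steel posts, 13 mm thick, fixed to the drum on either side of the plunger along the direction of turning, each 34.5 mm from the plunger's centre; 56 mm are free between them. Pushing a post from the plunger's side turns the drum that way. This is the post on the clockwise side of the plunger, seen from above.
- post_b (a point): the same point of the other post, on the anticlockwise side of the plunger.
- plunger (a joint): how far the plunger is pressed in, in m: 0 at rest (up, in a hole), 0.014 at its stop. From 0.0095 on it frees the drum (about 3 N to start, 6 N fully in). Let go between two holes it stays about 0.009 in and rubs lightly; when the drum comes to the next hole it springs up to 0 by itself and stops the drum there.
- reader_spot (a point): the place at the reader: the point on the tube circle (95 mm from the drum's axis) in front of the reader, 76 mm above the worktop. The reader is a white upright box, 134 mm high with a black window, fixed to the base just outside the drum. The middle of the tall tube must come here.
- tall_tube_mid (a point): the tall sample tube, 112 mm long (14 mm longer than the others), body 15 mm and cap 18 mm thick, standing loose in the socket next to the reader on one side or the other, its cap reaching 32 mm above the drum's top. The point is half-way up the tube.
- short_tube_a_mid (a point): a short capped sample tube, 98 mm long, body 15 mm and cap 18 mm thick, standing loose in a socket of the drum with its cap 18 mm above the drum's top. The point is half-way up the tube.
- short_tube_b_mid (a point): the short tube now at the reader: a capped sample tube, 98 mm long, body 15 mm and cap 18 mm thick, standing loose in a socket of the drum with its cap 18 mm above the drum's top. The point is half-way up the tube.
- short_tube_c_mid (a point): a short capped sample tube, 98 mm long, body 15 mm and cap 18 mm thick, standing loose in a socket of the drum with its cap 18 mm above the drum's top. The point is half-way up the tube.
- specimen_jar_mid (a point): cream screw-lid jar, 46 mm in diameter and 72 mm high, loose on the worktop, to be left alone. The point is at its centre.
- label_block_mid (a point): blue-and-white label block, 34 x 40 x 66 mm high, loose on the worktop, to be left alone. The point is at its centre.
- marker_1_mid (a point): marker pen with a black cap, 131 mm long and 13 mm thick, lying loose on the worktop, to be left alone. The point is at its centre.

How it is judged:
By the outcome, as a careful person would: the job done as asked, in the order asked, and still so for the second after the job is handed in, with the robot touching nothing.
It also fails if it takes over 45 s, if anything falls off the work surface, if the arm or the gripper's body presses on something with over 40 N, if the wrist force passes 120 N, or if a joint passes its speed limit or range.

## Robot

A 6-joint arm with a two-finger parallel gripper is mounted at the origin on a cart in front of the work surface, level with it; the furniture and walls round the work are solid. World frame = base frame: x ahead of the robot, y to its left, z up, the work surface at z = 0. Lengths are in m, angles in rad, forces in N, time in s.
With the tool pointing down it reaches from about 0.275 to 0.825 m from the base axis. Payload 4.9 kg.
Tool frame: the origin (TCP) lies at the centre of the arm's flange, where the gripper is bolted on; the fingertips stand 173 mm ahead of it and the grasp point (between the pads) lies r.tcp_to_grasp ahead of it (r.tcp_to_grasp is the distance from the TCP to the grasp point, in m); z points along the fingers, y is the line along which they close (so a half turn about z gives the same grasp; the last joint's range is limited). The gripper opens to 85 mm and grips with 20 to 120 N. Pads are 22 mm wide; open, the fingers measure 114 mm over their backs; the gripper's body (76 mm by 85 mm) begins 54 mm behind the grasp point. The pads swing forward as they close: fully open they stand 13 mm farther back than shut.
Start: joints at [-1.399, 0.326, -0.193, 1.052, 0, 1.437], TCP at [0.166, -0.524, 0.405] pointing down, gripper open.
Joint ranges: [-2.65, 2.65], [-0.97, 1.79], [-1.3, 1.35], [-1.93, 2.1], [-1.47, 1.37], [-3.14, 3.14]. Speed limits (rad/s): [2.57, 2.57, 3.14, 3.14, 3.14, 3.14].

## Interface

Orientations are given as a rotation vector (axis times angle).
In Python, from rig import status, optics, close_job, r gives the robot as it stands. The module is installed in compiled form; this text tells all that it offers.
- The arm moves only by the tool play_rows, never from a script. Its arguments are lists of equal length, an entry for each row: "dp": the shift along the tool's x, y, z scaled (see below), a list of three; "twist": the turn, a rotation vector about the tool's x, y, z scaled (see below), a list of three; "fingers": the opening, from 0 (shut) to 1 (fully open). A call has 1 to 10 rows; each row shifts and turns the commanded pose from where the row before left it, along the tool's axes as they then stand; what a row does not reach is not made up. The controller multiplies each number of a shift by 200 mm and each number of a turn by 180 degrees. A row lasts 1/8 s, in which the tool goes at most 62.5 mm and 10.7 degrees, less where a joint would pass 70% of its speed; a pose out of reach is approached as far as the arm can. A call with a number of a shift or a turn outside -1 to 1 is refused whole. A call with a gripper value outside its range is refused whole. The fingers move at their own pace and stop on an object; "squeeze" is the grip in N (left out, the last holds). Time passes only in rows, so rows that do not move let the fingers close. It gives the time, the measured TCP pose, the force, the opening and the grip force at its end, in the units of the state.
- status.sense(): the state, without advancing time (a new reading comes with each control period).
- optics.read_camera(name): name is "scene" or "top"; returns a dict with "img" (384x512x3 uint8, red, green, blue), "fx", "fy", "cx", "cy" (pixels), "xyz" and "rotation" of the camera in the world. Camera axes: x right, y down, z forward; pixel columns grow to the right and rows downward; lengths in m; the calibration is good to about 2 mm. A picture is of the moment at which its call begins. There is no depth.
- close_job(): hands the job in; it is judged then, once.
The state is a dict: "t": time; "joint_positions": joint angles; "joint_vel": joint speeds; "joint_torque": joint torques, N m; "tool_pos": TCP position; "orientation": TCP orientation; "force": force on the tool from outside, world axes, zero at the start; "torque": the same for the moment, N m; "gripper_width": finger opening in m; "gripper_force": force on a finger pad.
Only numpy, scipy, OpenCV 4.12 (cv2) and the standard library are available. Lean on these libraries where they do the work, as an engineer would, in place of code of your own. Each camera call takes 0.05 s, during which the arm holds its last target. There are 200 camera calls.

## Working session

There is one attempt and no reset: what is moved stays moved. The work goes in short steps, Python scripts to look and compute and a tool call to move; the robot and the scene stay as the last step left them, time stands still between calls to the robot, and variables do not carry over. Pictures are saved under pics/ and viewed, at most 10 in all, crops included, and the job is handed in when it is done.

Besides the shell and the picture viewer there is one more tool, called after ">>>" by a JSON object that holds its "op" and its "data". play_rows: Moves the arm, as the interface text tells. Shifts and turns lie within -1 to 1; 1 stands for 200 mm of shift or 180 degrees of turn. Its arguments: {"type":"object","properties":{"dp":{"type":"array","items":{"type":"array","items":{"type":"number"}}},"twist":{"type":"array","items":{"type":"array","items":{"type":"number"}}},"fingers":{"type":"array","items":{"type":"number"}},"squeeze":{"type":"number"}},"required":["dp","twist","fingers"]}

```bash
mkdir -p pics; cat > h.py <<'E'
import numpy as np, cv2
from rig import status, optics, r
from scipy.spatial.transform import Rotation as R
def cam(n):
    c=optics.read_camera(n); return c
def ray(c,u,v):
    M=np.array(c["rotation"],float)
    if M.shape!=(3,3): M=R.from_rotvec(M).as_matrix()
    d=M@np.array([(u-c["cx"])/c["fx"],(v-c["cy"])/c["fy"],1]); return np.array(c["xyz"]),d
def onz(c,u,v,z):
    o,d=ray(c,u,v); return o+d*(z-o[2])/d[2]
def px(c,p):
    M=np.array(c["rotation"],float)
    if M.shape!=(3,3): M=R.from_rotvec(M).as_matrix()
    q=M.T@(np.array(p)-c["xyz"]); return c["fx"]*q[0]/q[2]+c["cx"],c["fy"]*q[1]/q[2]+c["cy"]
E
python3 - <<'E'
from h import *
for n in("scene","top"):
    c=cam(n); print(n,c["fx"],c["cx"],c["cy"],c["xyz"],c["rotation"])
    cv2.imwrite(f"pics/{n}0.png",cv2.resize(c["img"][:,:,::-1],(800,600),interpolation=cv2.INTER_CUBIC))
    np.save(n,c,allow_pickle=True)
s=status.sense();print(s["tool_pos"],s["orientation"],s["force"],s["gripper_width"],r.tcp_to_grasp)
E
```

```text
scene 432.5703120606256 258.4714288191837 182.69040864761732 [-0.60655238 -0.81110247  0.75234467] [-1.79937319  1.14071719 -0.6692164 ]
top 364.86698868074467 253.72061971037135 193.25379065634124 [ 0.40275657 -0.26162265  1.00315391] [-2.13261638  2.1926484  -0.12467374]
[ 0.16554836 -0.52423868  0.40399144] [-3.10343930e+00 -4.78184028e-01  2.86821189e-05] [ 0.75734131  0.04359927 -0.78925506] 0.08582161823149842 0.1547
```

View pics/scene0.png

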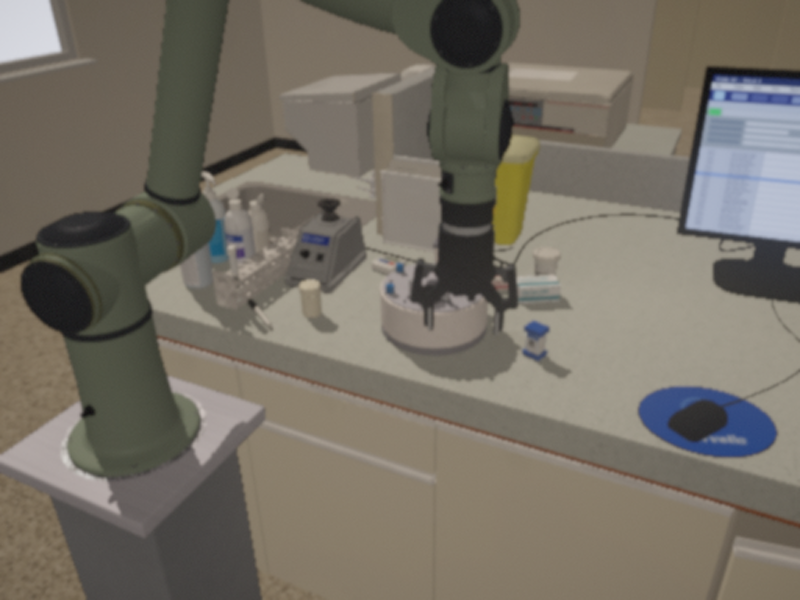

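View pics/top0.png

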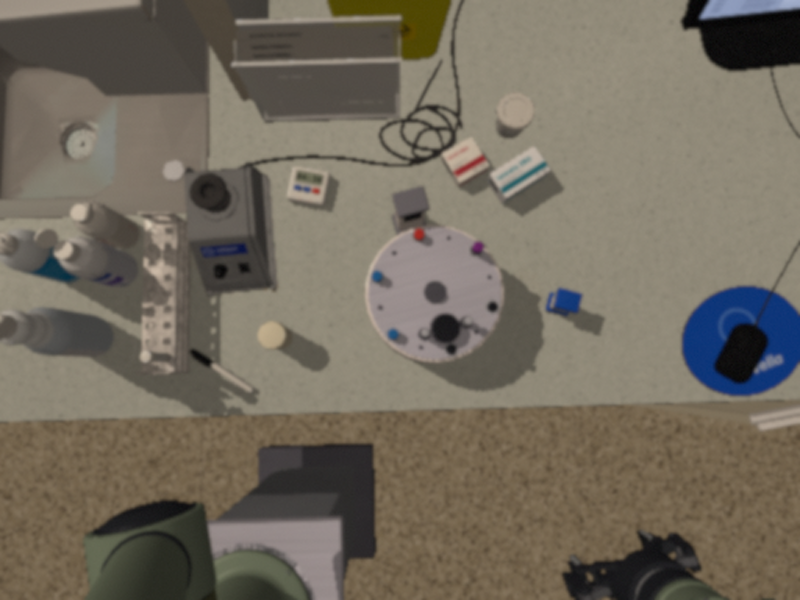

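The top view shows the drum centred at about (435,293) of 800x600. The reader is at (410,205), the red tube at the reader at (419,234), the neighbours are blue (377,277) and purple (478,247), and the plunger is at (445,328). Next I'll measure these.

```bash
python3 - <<'E'
from h import *
c=np.load("top.npy",allow_pickle=True).item(); s=512/800
im=c["img"]; hsv=cv2.cvtColor(im,cv2.COLOR_RGB2HSV)
y0,y1,x0,x1=125,240,225,330
def blobs(m,amin):
    mm=np.zeros(m.shape,np.uint8); mm[y0:y1,x0:x1]=m[y0:y1,x0:x1]
    n,l,st,ce=cv2.connectedComponentsWithStats(mm); return [(ce[i],st[i][2:]) for i in range(1,n) if st[i][4]>=amin]
sat=((hsv[:,:,1]>90)&(hsv[:,:,2]>60)).astype(np.uint8)
dark=(im.max(2)<45).astype(np.uint8)
for p,st in blobs(dark,12): print("dark",p,st,onz(c,*p,.122)[:2])
for p,st in blobs(sat,8): print("cap",p,st,im[int(p[1]),int(p[0])],onz(c,*p,.118)[:2],onz(c,*p,.132)[:2])
cv2.imwrite("pics/crop0.png",cv2.resize(im[115:250,215:335,::-1],None,fx=4.4,fy=4.4,interpolation=cv2.INTER_CUBIC))
c=np.load("scene.npy",allow_pickle=True).item()
cv2.imwrite("pics/crop1.png",cv2.resize(c["img"][155:235,230:350,::-1],None,fx=6,fy=6,interpolation=cv2.INTER_CUBIC))
E
```

```text
dark [263.65517241 138.20689655] [10  5 29] [ 0.64031523 -0.29206372]
dark [285.01793722 209.97757848] [ 17  17 223] [ 0.46119248 -0.33821979]
dark [288.41176471 222.88235294] [ 4  5 17] [ 0.42986773 -0.34522246]
cap [267.87755102 149.26530612] [ 7  9 49] [159  42  34] [ 0.61306618 -0.30178856] [ 0.60973983 -0.30115327]
cap [305.5 158. ] [ 6  7 34] [101  37  95] [ 0.58847225 -0.39393359] [ 0.58553489 -0.3918409 ]
cap [241.  176.5] [ 5  6 26] [ 32  81 122] [ 0.5466968 -0.2336404] [ 0.54442018 -0.23408298]
cap [251.27586207 213.5862069 ] [ 6  6 29] [ 31  82 122] [ 0.45496891 -0.25640424] [ 0.4541431  -0.25648677]
```

View pics/crop0.png

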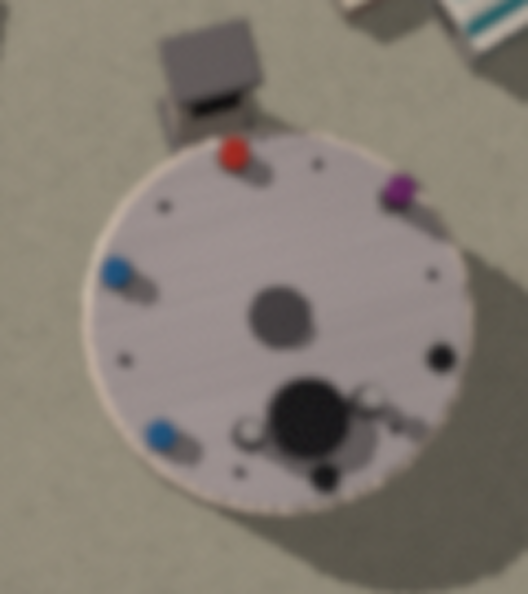

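View pics/crop1.png

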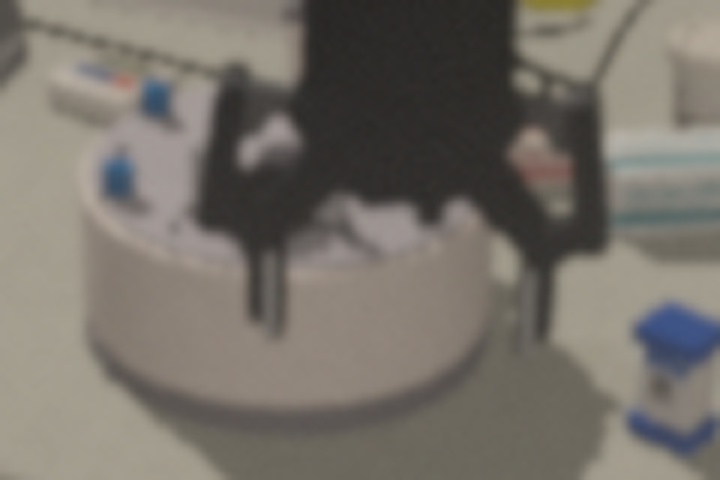

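Crop 0 shows the purple cap's shadow is longer than the others', and empty sockets at crop (325,478) and (441,358). The posts are at about (250,433) and (370,398). The scene crop is blocked by the gripper. Next I'll check the tall tube through the geometry.

```bash
python3 - <<'E'
from h import *
c=np.load("top.npy",allow_pickle=True).item()
f=lambda u,v,z:onz(c,215+u/4.4,115+v/4.4,z)[:2]
h1=f(325,478,.1);h2=f(441,358,.1);red=f(235,154,.118);b2=f(161,435,.118)
n=np.linalg.norm
C1=(h1+red)/2; print("h1-red",n(h1-red),C1)
for z in(.118,.132):
    b=f(116,272,z);p=f(400,191,z)
    print(z,"blue",n(b-h2),(b+h2)/2,n(b-C1),"purple",n(p-b2),(p+b2)/2,n(p-C1))
pl=onz(c,285.0,210.0,.122)[:2];print("plunger",pl,n(pl-C1))
for q in((252,430),(372,396)): print("post",f(*q,.141))
a=lambda q:np.degrees(np.arctan2(*(q-C1)[::-1]))
print(a(pl),a(red),a(h1),a(b2),a(h2),n(b2-C1),n(h2-C1))
# drum top rim at z=.1: circle of light pixels
E
```

```text
h1-red 0.18805439976234642 [ 0.51991663 -0.32569849]
0.118 blue 0.1891618681157428 [ 0.52017522 -0.32553441] 0.094809345377243 purple 0.19157579742937214 [ 0.52084585 -0.32602403] 0.09666877248177472
0.132 blue 0.18814527356508515 [ 0.51904335 -0.32574879] 0.09379962931228916 purple 0.18803138431277322 [ 0.51938551 -0.32497005] 0.09312247730200077
plunger [ 0.46113944 -0.3381744 ] 0.06008665660648492
post [ 0.45426467 -0.30620975]
post [ 0.4707787  -0.37141764]
-168.01638276871714 13.941629795488405 -166.0583702045116 133.7592266721834 -105.64705274123281 0.09490906366002312 0.09435296388008287
```

>>> {"op": "play_rows", "data": {"dp": [[0.174,-0.21,-0.02],[0.174,-0.21,-0.02],[0.174,-0.21,0],[0.174,-0.21,0],[0.174,-0.21,0],[0.174,-0.21,0],[0.174,-0.21,0],[0.174,-0.21,0],[0,0,0]], "twist": [[0,0,0],[0,0,0],[0,0,0],[0,0,0],[0,0,0],[0,0,0],[0,0,0],[0,0,0],[0,0,0]], "fingers": [0,0,0,0,0,0,0,0,0], "squeeze": 20}}

```text
t: 1.23
tool_pos: [0.3303, -0.1171, 0.4125]
orientation: [-3.102, -0.491, 0.0]
force: [0.1, -1.0, -0.4]
gripper_width: 0.0001
gripper_force: 0.0
```

```bash
python3 - <<'E'
from h import *
c=cam("scene"); np.save("scene",c,allow_pickle=True)
cv2.imwrite("pics/crop2.png",cv2.resize(c["img"][145:245,225:355,::-1],None,fx=6,fy=6,interpolation=cv2.INTER_CUBIC))
for q in([.52,-.3257,.1],[.461,-.338,.122],[.454,-.306,.141],[.471,-.371,.141]): u,v=px(c,q); print(q,(u-225)*6,(v-145)*6)
s=status.sense();print(s["tool_pos"],s["orientation"],s["force"],s["gripper_width"],s["joint_positions"])
E
```

```text
[0.52, -0.3257, 0.1] 312.0081676350153 224.65633361583065
[0.461, -0.338, 0.122] 288.2697706616117 240.71045124318306
[0.454, -0.306, 0.141] 225.4629838976855 201.60043665583487
[0.471, -0.371, 0.141] 356.0848391091321 211.85884866818787
[ 0.33014594 -0.11870148  0.41254894] [ 3.10369030e+00  4.86305660e-01 -6.61718128e-04] [-0.40509847 -0.05212773  0.66477568] -8.015632427105738e-05 [-5.56390346e-01 -5.86628577e-02 -6.26158999e-01  1.00359657e+00
 -3.01361025e-04  2.27435718e+00]
```

View pics/crop2.png

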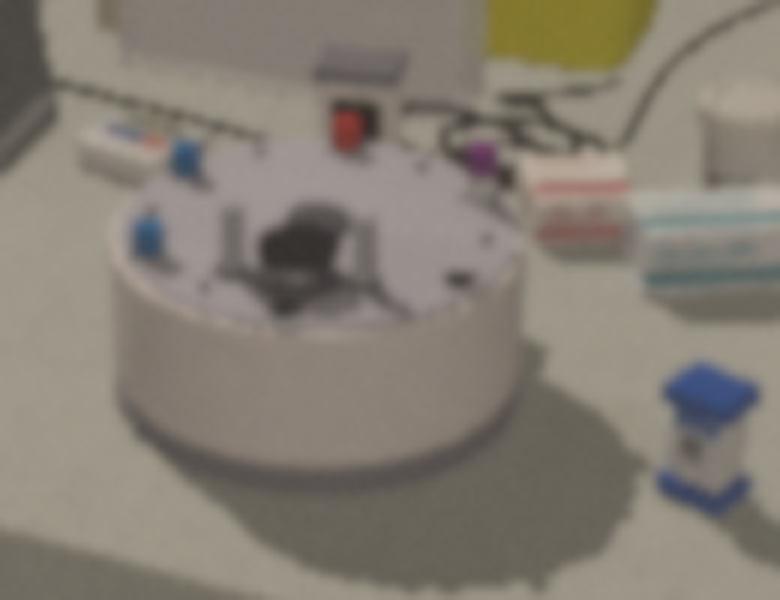

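The scene view is clear of the gripper now. The caps are blue (148,238) and (187,158), red (348,130) and purple (482,158) in crop pixels, so I can triangulate their heights across the two views.

```bash
python3 - <<'E'
from h import *
c=np.load("scene.npy",allow_pickle=True).item(); t=np.load("top.npy",allow_pickle=True).item()
im=c["img"];hsv=cv2.cvtColor(im,cv2.COLOR_RGB2HSV)
T={"red":(267.88,149.27),"purple":(305.5,158),"blueL":(241,176.5),"blueLL":(251.28,213.59)}
G={"red":(348,130),"purple":(482,158),"blueL":(187,158),"blueLL":(148,238)}
m=((hsv[:,:,1]>70)&(hsv[:,:,2]>50)).astype(np.uint8)
n,l,st,ce=cv2.connectedComponentsWithStats(m)
for k in T:
    g=np.array(G[k])/6+[225,145]
    i=1+np.argmin(np.linalg.norm(ce[1:]-g,axis=1)); q=ce[i]
    o1,d1=ray(t,*T[k]);o2,d2=ray(c,*q)
    A=np.stack([d1,-d2],1);x=np.linalg.lstsq(A,o2-o1,rcond=None)[0]
    p1=o1+x[0]*d1;p2=o2+x[1]*d2
    print(k,q,st[i],((p1+p2)/2).round(4),np.linalg.norm(p1-p2).round(4))
E
```

```text
red [282.43243243 165.94594595] [280 163   6   7  37] [ 0.615  -0.3031  0.1122] 0.0023
purple [304.8125 170.8125] [303 169   4   5  16] [ 0.5874 -0.3936  0.1248] 0.0016
blueL [255.4        170.93333333] [254 169   4   5  15] [ 0.5484 -0.234   0.1095] 0.0014
blueLL [249.125  183.9375] [248 182   4   5  16] [ 0.4558 -0.2572  0.1107] 0.0018
```

Purple reads about 14 mm higher than the other caps, so it is the tall tube. The turn is +60° (anticlockwise), pushing post_b. Next I'll stage above the plunger with tool x along the tangent.

>>> {"op": "play_rows", "data": {"dp": [[0,0,0],[0,0,0],[0,0,0],[0,0,0],[0,0,0],[0,0,0],[0,0,0],[0,0,0],[0,0,0],[0,0,0]], "twist": [[0,0,-0.0523],[0,0,-0.0523],[0,0,-0.0523],[0,0,-0.0523],[0,0,-0.0523],[0,0,-0.0523],[0,0,-0.0523],[0,0,-0.0523],[0,0,-0.0523],[0,0,0]], "fingers": [0,0,0,0,0,0,0,0,0,0]}}

```text
t: 2.52
tool_pos: [0.3296, -0.1215, 0.4125]
orientation: [-1.977, -2.441, 0.001]
force: [0.6, 0.7, -0.2]
gripper_width: 0.0002
gripper_force: 0.0
```

>>> {"op": "play_rows", "data": {"dp": [[-0.243,0.08,0.06],[-0.243,0.08,0.06],[-0.243,0.08,0.06],[-0.243,0.08,0.06],[-0.243,0.08,0.06],[0,0,0],[0,0,0]], "twist": [[0,0,0],[0,0,0],[0,0,0],[0,0,0],[0,0,0],[0,0,0],[0,0,0]], "fingers": [0,0,0,0,0,0,0]}}

```text
t: 3.4
tool_pos: [0.4588, -0.3411, 0.352]
orientation: [-1.974, -2.441, -0.0]
force: [-0.4, 0.2, 0.7]
gripper_width: -0.0002
gripper_force: 0.0
```

```bash
cat > g.py <<'E'
from h import *
C=np.array([.5198,-.3256])
def rep():
    s=status.sense();p=np.array(s["tool_pos"]);M=R.from_rotvec(s["orientation"]).as_matrix()
    v=p[:2]-C
    print("t",s["t"],"tip",(p+M[:,2]*.173).round(4),"yaw",np.degrees(np.arctan2(M[1,0],M[0,0])).round(2),"tilt",M[:2,2].round(4),"polar",np.hypot(*v).round(4),np.degrees(np.arctan2(v[1],v[0])).round(2),"F",np.round(s["force"],2),"q6",s["joint_positions"][5])
    return p,M
E
python3 - <<'E'
from g import *
p,M=rep()
d=np.array([.4612,-.3386,.122+.173])-p; print("to plunger, tool units",(M.T@d)/.2)
c=cam("scene"); cv2.imwrite("pics/crop3.png",cv2.resize(c["img"][120:245,215:345,::-1],None,fx=4.6,fy=4.6,interpolation=cv2.INTER_CUBIC))
E
```

```text
t 3.4 tip [ 0.4585 -0.3408  0.179 ] yaw 102.08 tilt [-0.0015  0.0015] polar 0.0629 -165.78 F [-0.42  0.15  0.66] q6 0.5915513062336326
to plunger, tool units [0.0090008  0.0146953  0.28503347]
```

View pics/crop3.png

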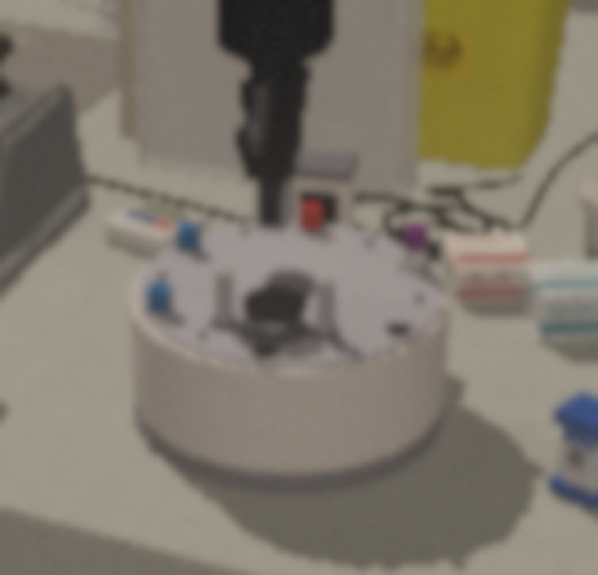

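>>> {"op": "play_rows", "data": {"dp": [[0.009,0.015,0.08],[0,0,0.08],[0,0,0.06],[0,0,0.04],[0,0,0]], "twist": [[0,0,0],[0,0,0],[0,0,0],[0,0,0],[0,0,0]], "fingers": [0,0,0,0,0]}}

```text
t: 4.08
tool_pos: [0.462, -0.3382, 0.2999]
orientation: [-1.971, -2.445, -0.0]
force: [0.5, -0.9, 0.5]
gripper_width: -0.0
gripper_force: 0.0
```

>>> {"op": "play_rows", "data": {"dp": [[0,0,0.02],[0,0,0.02],[0,0,0.02],[0,0,0.01],[0,0,0],[0,0,0]], "twist": [[0,0,0],[0,0,0],[0,0,0],[0,0,0],[0,0,0],[0,0,0]], "fingers": [0,0,0,0,0,0]}}

```text
t: 4.82
tool_pos: [0.4624, -0.3387, 0.2871]
orientation: [1.971, 2.445, -0.0]
force: [0.7, -0.5, 4.6]
gripper_width: -0.0001
gripper_force: 2.4
```

```bash
python3 -c "
from g import *
rep()"
```

```text
t 4.825 tip [ 0.4626 -0.3388  0.1141] yaw 102.24 tilt [ 0.0009 -0.0008] polar 0.0588 -167.18 F [ 0.68 -0.5   4.55] q6 0.596282164490852
```

>>> {"op": "play_rows", "data": {"dp": [[0,0,0.012],[0,0,0.011],[0,0,0],[-0.015,0,0],[-0.015,0,0],[-0.015,0,0],[-0.015,0,0],[0,0,0]], "twist": [[0,0,0],[0,0,0],[0,0,0],[0,0,0],[0,0,0],[0,0,0],[0,0,0],[0,0,0]], "fingers": [0,0,0,0,0,0,0,0]}}

```text
t: 5.82
tool_pos: [0.4653, -0.3501, 0.2826]
orientation: [1.971, 2.445, 0.002]
force: [2.2, 0.9, 6.2]
gripper_width: 0.0001
gripper_force: 3.0
```

```bash
python3 -c "
from g import *
rep()"
```

```text
t 5.825 tip [ 0.4656 -0.3501  0.1096] yaw 102.27 tilt [0.0018 0.0002] polar 0.0598 -155.8 F [2.22 0.87 6.16] q6 0.58456289017205
```

>>> {"op": "play_rows", "data": {"dp": [[-0.0157,0.004,0],[-0.0157,0.004,0],[-0.0157,0.004,0],[-0.0157,0.004,0],[-0.0157,0.004,0],[-0.0157,0.004,0],[-0.0157,0.004,0],[0,0,0]], "twist": [[0,0,-0.0167],[0,0,-0.0167],[0,0,-0.0167],[0,0,-0.0167],[0,0,-0.0167],[0,0,-0.0167],[0,0,-0.0167],[0,0,0]], "fingers": [0,0,0,0,0,0,0,0]}}

```text
t: 6.82
tool_pos: [0.4782, -0.3686, 0.2825]
orientation: [1.491, 2.764, -0.0]
force: [-0.7, -0.8, 5.9]
gripper_width: -0.0
gripper_force: 3.0
```

```bash
python3 - <<'E'
from g import *
p,M=rep()
c=cam("top"); im=c["img"]; hsv=cv2.cvtColor(im,cv2.COLOR_RGB2HSV)
m=np.zeros(im.shape[:2],np.uint8); m[125:240,225:330]=((hsv[:,:,1]>90)&(hsv[:,:,2]>60))[125:240,225:330]
n,l,st,ce=cv2.connectedComponentsWithStats(m)
for i in range(1,n):
    if st[i][4]>7:
        for z in (.118,.132):
            w=onz(c,*ce[i],z)[:2]-C; print(im[int(ce[i][1]),int(ce[i][0])],np.hypot(*w).round(4),np.degrees(np.arctan2(w[1],w[0])).round(1))
E
```

```text
t 6.825 tip [ 0.4783 -0.3687  0.1095] yaw 123.31 tilt [ 0.0008 -0.0005] polar 0.0599 -134.05 F [-0.73 -0.83  5.89] q6 0.2103081482678474
[107  39 100] 0.0976 -14.6
[107  39 100] 0.094 -14.3
[169  46  38] 0.095 44.7
[169  46  38] 0.0929 45.9
[ 34  87 130] 0.095 103.9
[ 34  87 130] 0.095 104.8
```

The drum has already turned about 31°, dragged along by the pressed plunger. It is between holes, so I'll let the plunger go and carry on by pushing the post.

>>> {"op": "play_rows", "data": {"dp": [[0,0,-0.05],[0,0,-0.045],[-0.015,0,0],[-0.015,0,0],[-0.015,0,0],[-0.015,0,0],[0,0,0]], "twist": [[0,0,-0.028],[0,0,-0.028],[0,0,0],[0,0,0],[0,0,0],[0,0,0],[0,0,0]], "fingers": [0,0,0,0,0,0,0]}}

```text
t: 7.75
tool_pos: [0.4862, -0.3773, 0.3008]
orientation: [-1.244, -2.885, -0.0]
force: [0.4, 0.0, 0.4]
gripper_width: 0.0
gripper_force: 0.0
```

>>> {"op": "play_rows", "data": {"dp": [[-0.0157,0.0045,0],[-0.0157,0.0045,0],[-0.0157,0.0045,0],[-0.0157,0.0045,0],[-0.0157,0.0045,0],[-0.0157,0.0045,0],[0,0,0]], "twist": [[0,0,-0.0167],[0,0,-0.0167],[0,0,-0.0167],[0,0,-0.0167],[0,0,-0.0167],[0,0,-0.0167],[0,0,0]], "fingers": [0,0,0,0,0,0,0]}}

```text
t: 8.62
tool_pos: [0.5041, -0.3848, 0.301]
orientation: [-0.777, -3.044, -0.0]
force: [0.1, 1.6, -0.0]
gripper_width: 0.0
gripper_force: 0.1
```

```bash
cat > k.py <<'E'
from g import *
p,M=rep()
c=cam("top"); im=c["img"]; hsv=cv2.cvtColor(im,cv2.COLOR_RGB2HSV)
m=np.zeros(im.shape[:2],np.uint8); m[125:240,225:330]=((hsv[:,:,1]>90)&(hsv[:,:,2]>60))[125:240,225:330]
n,l,st,ce=cv2.connectedComponentsWithStats(m)
for i in range(1,n):
    if st[i][4]>7:
        z=.118; q=im[int(ce[i][1]),int(ce[i][0])].astype(int)
        if q[2]>60 and q[0]>60: z=.132
        w=onz(c,*ce[i],z)[:2]-C; print(q,np.hypot(*w).round(4),np.degrees(np.arctan2(w[1],w[0])).round(1))
E
python3 k.py
```

```text
t 8.625 tip [ 0.5041 -0.3848  0.128 ] yaw 151.37 tilt [0.     0.0003] polar 0.0613 -104.87 F [ 0.11  1.59 -0.02] q6 -0.2686508042943244
[107  40 101] 0.0949 -1.7
[171  45  37] 0.0962 56.8
```

>>> {"op": "play_rows", "data": {"dp": [[-0.0157,0.0045,0],[-0.0157,0.0045,0],[-0.0157,0.0045,0],[-0.0157,0.0045,0],[-0.008,0.002,0],[0,0,0]], "twist": [[0,0,-0.0167],[0,0,-0.0167],[0,0,-0.0167],[0,0,-0.0167],[0,0,-0.008],[0,0,0]], "fingers": [0,0,0,0,0,0]}}

```text
t: 9.43
tool_pos: [0.5188, -0.3867, 0.3011]
orientation: [0.414, 3.114, 0.0]
force: [0.1, -0.7, 0.7]
gripper_width: 0.0
gripper_force: 0.0
```

```bash
python3 k.py
```

```text
t 9.425 tip [ 0.5188 -0.3867  0.1281] yaw 164.84 tilt [0.0003 0.    ] polar 0.0611 -90.97 F [ 0.09 -0.67  0.69] q6 -0.48997500226545176
[110  40 103] 0.0959 14.4
[174  46  38] 0.096 73.3
```

>>> {"op": "play_rows", "data": {"dp": [[-0.005,0.001,0],[-0.005,0.001,0],[0,0,0]], "twist": [[0,0,0],[0,0,0],[0,0,0]], "fingers": [0,0,0]}}

```text
t: 9.85
tool_pos: [0.5207, -0.3869, 0.3011]
orientation: [0.414, 3.114, -0.0]
force: [-0.3, 0.6, 0.9]
gripper_width: 0.0003
gripper_force: 0.0
```

```bash
python3 k.py
```

```text
t 9.85 tip [ 0.5208 -0.3869  0.1281] yaw 164.86 tilt [ 0.0001 -0.0001] polar 0.0613 -89.13 F [-0.28  0.56  0.86] q6 -0.48853695214844456
[109  39 103] 0.0953 14.5
[173  46  37] 0.0958 73.7
```

>>> {"op": "play_rows", "data": {"dp": [[-0.006,0.001,0],[-0.006,0.001,0],[0,0,0]], "twist": [[0,0,0],[0,0,0],[0,0,0]], "fingers": [0,0,0]}}

```text
t: 10.28
tool_pos: [0.5231, -0.387, 0.301]
orientation: [-0.413, -3.114, -0.0]
force: [-0.0, 0.3, 0.4]
gripper_width: 0.0001
gripper_force: 0.4
```

```bash
python3 k.py
```

```text
t 10.275 tip [ 0.523 -0.387  0.128] yaw 164.87 tilt [-0.0002  0.0003] polar 0.0615 -86.94 F [-0.03  0.29  0.42] q6 -0.4863560744299801
[111  42 105] 0.0954 15.5
[176  48  39] 0.0959 74.3
```

>>> {"op": "play_rows", "data": {"dp": [[-0.006,0.001,0],[-0.006,0.001,0],[0,0,0]], "twist": [[0,0,0],[0,0,0],[0,0,0]], "fingers": [0,0,0]}}

```text
t: 10.7
tool_pos: [0.5248, -0.387, 0.3009]
orientation: [-0.413, -3.112, -0.001]
force: [-5.9, 1.9, 3.2]
gripper_width: -0.0006
gripper_force: 2.6
```

```bash
python3 k.py
```

```text
t 10.7 tip [ 0.5244 -0.3868  0.1279] yaw 164.86 tilt [-0.0024  0.001 ] polar 0.0616 -85.32 F [-5.9   1.93  3.18] q6 -0.4840956657480618
[112  43 106] 0.0953 16.4
[176  47  39] 0.0954 75.6
```

Force climbs to 6 N at the stop, so the drum is locked. I'll back off, lift and look.

>>> {"op": "play_rows", "data": {"dp": [[0.025,0,0],[0.03,0,0],[0,0,-0.15],[0,0,-0.25],[0,0,-0.25],[0.1,-0.25,0],[0.1,-0.29,0],[0.1,-0.29,0],[0.1,-0.29,0],[0,0,0]], "twist": [[0,0,0],[0,0,0],[0,0,0],[0,0,0],[0,0,0],[0,0,0],[0,0,0],[0,0,0],[0,0,0],[0,0,0]], "fingers": [0,0,0,0,0,0,0,0,0,0]}}

```text
t: 12.0
tool_pos: [0.3757, -0.5834, 0.4303]
orientation: [-0.424, -3.113, 0.002]
force: [0.1, 0.3, -0.6]
gripper_width: -0.0001
gripper_force: 0.0
```

```bash
python3 k.py; python3 - <<'E'
from h import *
a=cam("scene")["img"][120:245,225:345]; b=cam("top")["img"][115:240,215:335]
cv2.imwrite("pics/end.png",cv2.resize(np.hstack([a,b])[:,:,::-1],(800,417),interpolation=cv2.INTER_CUBIC))
E
```

```text
t 12.0 tip [ 0.3756 -0.5836  0.2573] yaw 164.5 tilt [-0.0003 -0.0011] polar 0.2954 -119.2 F [ 0.09  0.34 -0.62] q6 -0.834218044532828
[103  37  97] 0.0957 16.1
[165  45  37] 0.0957 74.9
[ 37  88 128] 0.0942 134.2
[ 32  83 124] 0.0934 -165.2
```

View pics/end.png

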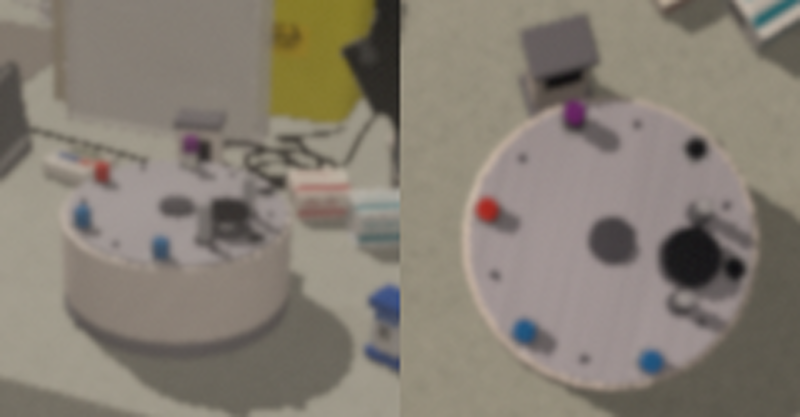

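The purple tube stands at the reader, the other tubes are seated, and the drum has turned about 61°, which is inside the lock play. I'll check the plunger height by triangulation.

```bash
python3 - <<'E'
from g import *
def blob(c,win,thr):
    im=c["img"];u0,v0,u1,v1=win;m=np.zeros(im.shape[:2],np.uint8);m[v0:v1,u0:u1]=(im.max(2)<thr)[v0:v1,u0:u1]
    n,l,st,ce=cv2.connectedComponentsWithStats(m);i=1+np.argmax(st[1:,4]);return ce[i],st[i]
def tri(t,c,label,a):
    w=C+.06*np.array([np.cos(a),np.sin(a)])
    out=[]
    for k,h,thr in((t,12,45),(c,14,60)):
        u,v=px(k,[*w,.12]); out.append(blob(k,(int(u)-h,int(v)-h,int(u)+h,int(v)+h),thr))
    (q1,s1),(q2,s2)=out
    o1,d1=ray(t,*q1);o2,d2=ray(c,*q2);x=np.linalg.lstsq(np.stack([d1,-d2],1),o2-o1,rcond=None)[0]
    print(label,q1,s1,q2,s2,(o1+x[0]*d1).round(4),(o2+x[1]*d2).round(4))
tri(np.load("top.npy",allow_pickle=True).item(),np.load("scene.npy",allow_pickle=True).item(),"before",np.radians(-167.5))
tri(cam("top"),cam("scene"),"after",np.radians(-106.5))
E
```

```text
before [285.01793722 209.97757848] [277 202  17  17 223] [274.60377358 185.98113208] [269 183  11   7  53] [ 0.4614 -0.3385  0.1183] [ 0.4633 -0.3422  0.1188]
after [302.3254717  191.66037736] [295 183  16  18 212] [293.575 183.125] [290 181   9   5  40] [ 0.5053 -0.3827  0.1163] [ 0.5075 -0.3872  0.1171]
```

The plunger reads about 117 mm now against 118 mm at rest before. A pressed-in plunger would read about 109 mm, so it is up and locked.

```bash
python3 -c "
from rig import close_job
print(close_job())"
```

```text
the job is handed in; nothing more can be done
None
```

The drum is turned one hole anticlockwise (about 61° measured, within the lock play), the tall purple tube stands at the reader, and the plunger is back up and locked; the job is handed in at about 12 s.

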